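Spot-check a finished pinion with a spring probe

TASK

Take the pinion with the orange dot out of the blue catch tray and set it down gently in the grey sloping tote, standing flat on its flange with the dot upward; the undotted pinion stays in the tray. Then draw the yellow probe out of its stand and hold its spring tip on the orange dot, square to the pinion's sloping end face, pressed lightly so that the tip is pushed about half-way in. Finish while still holding the probe there; do not let go of it, and leave everything else on the bench where it is.

Things in the scene. Friction and masses are not known exactly. Their poses are not given: they have to be found in the camera images.
- pinion_mid (a point): Dotted steel pinion, 52 mm tall, 0.45 kg: foot flange 60 mm across, 12 mm thick; toothed neck 44 mm across, 32 mm tall; plain collar 42 mm across, 8 mm tall, with a flat top. This point is on its axis half-way up (26 mm above the foot); z runs along the axis to the top, x towards the dot. It stands in the tray; grip it round the toothed neck.
- pinion_spot (a point): Centre of the orange dot (16 mm across) on the flat top face of that pinion, 12 mm off its axis along its x and 52 mm above its foot; z is the outward normal of the face. A small black centre mark lies on the axis.
- plain_mid (a point): An equal pinion with no orange dot, in the same tray, about 96 mm from the dotted one (either side); point half-way up its axis. It stays where it is.
- tray: Blue fixed catch tray, 150 mm (its x) by 200 mm (its y), lip 16 mm high, floor and walls 4 mm thick; origin at the centre of its underside on the bench. The pinions stand at about 48 mm either side along its y. A steel chute rises from its +y end.
- tote: Grey fixed open tote, empty, outside 190 x 190 mm, walls 38 mm high and 5 mm thick (199 mm across y at the rim), sloping by 0.26 rad (15 degrees), low at its -x side nearest the robot. Origin under the centre of its base; z is the floor normal, x climbs the slope, y goes across. Friction holds a pinion on the slope.
- tote_floor (a point): Centre of the tote's inner floor, 5 mm along z from its origin; same axes as the tote.
- probe_mid (a point): Centre of the 28 x 28 mm square, 60 mm long yellow probe handle, 91 mm from the end of the spring tip (when out). z runs from tip to cap, x and y square to the flat sides. Below the handle: collar 40 mm across, 6 mm thick, then nose 18 mm across, 41 mm long. 0.17 kg, 125 mm long. It hangs upright in the stand by its collar: draw it straight up 60 mm.
- probe_tip (a point): The contact end of the brass spring tip (a ball 8 mm across), on the probe's axis; z points up the probe.
- plunger (a joint): Travel of the spring tip into the probe, m: 0 fully out, 0.012 fully in; it takes 1 N to start, 2.5 N at 0.006 (half-way) and 4 N at the stop.
- stand_top (a point): Centre of the top of the grey probe stand, a fixed block 80 x 80 mm and 62 mm high with an upright hole 23 mm across for the probe's nose.
- gauge_ring: Brass ring gauge 64 mm across, 20 mm high, lying on the bench; origin under its centre. Leave alone.
- bottle: Blue bottle 60 mm across and 170 mm tall; origin under its centre. Leave alone.
- carton: Cardboard carton 100 x 140 x 80 mm high; origin under its centre. Leave alone.
- checked: A third, undotted pinion of the same size standing on the bench; origin under its centre. Leave alone.
- brush: Wooden-handled brush lying on the bench. Leave alone.

How it is judged:
On the way, in this order (a step that is already met when the one before it is completed fails the run):
1. the dotted pinion stands flat on the tote's floor, dot up, let go and at rest, with the probe still in its stand (x of pinion_mid in the frame of tote between -0.075 and 0.075 m and y of pinion_mid in the frame of tote between -0.075 and 0.075 m and z of pinion_mid in the frame of tote below 0.036 m and angle between the z axis of pinion_mid and the z axis of tote, either way round below 0.08 rad and z of pinion_spot in the frame of tote above 0.045 m and contact force between the fingers and pinion below 0.1 N and linear speed of pinion below 0.03 m/s and horizontal distance between probe_mid and stand_top below 0.015 m), for 0.2 s.
2. the probe is drawn out of its stand, held in the fingers (contact force between the fingers and probe above 2 N and contact force between probe and stand below 0.1 N and (height (world z) of probe_tip above 0.064 m or horizontal distance between probe_tip and stand_top above 0.06 m)), for 0.1 s.
At the end, for the whole second after the job is handed in: Fingers hold the probe still, touching only the pinion: tip within 7 mm of the dot centre, 0.12 rad of square, pushed in 2-10 mm with 0.8-6 N. The dotted pinion stands flat (0.08 rad) on the tote floor, untouched by the fingers; the undotted one is within 30 mm of its start (x of pinion_mid in the frame of tote between -0.075 and 0.075 m and y of pinion_mid in the frame of tote between -0.075 and 0.075 m and z of pinion_mid in the frame of tote below 0.036 m and angle between the z axis of pinion_mid and the z axis of tote, either way round below 0.08 rad and z of pinion_spot in the frame of tote above 0.045 m and distance between probe_tip and pinion_spot below 0.007 m and angle between the z axis of probe_mid and the z axis of pinion_spot, either way round below 0.12 rad and value of joint plunger between 0.002 and 0.01 m and contact force between plunger and pinion between 0.8 and 6 N and contact force between the fingers and probe above 2 N and contact force between probe and tote below 0.1 N and contact force between probe and stand below 0.1 N and contact force between the fingers and pinion below 0.1 N and linear speed of each of probe, pinion below 0.02 m/s and distance of plain_mid from where it was at the start of the episode below 0.03 m); the arm keeps its last pose, push and grip.
It fails at once if the pinion is pressed hard with the probe (over 15 N) (contact force between any of plunger, probe and pinion above 15 N).
It fails at once if the pinion is dropped or thrown (contact force between the fingers and pinion below 0.01 N and linear speed of pinion above 0.6 m/s).
It fails at once if the probe is dropped (contact force between the fingers and probe below 0.01 N and linear speed of probe above 0.6 m/s).
It fails at once if something to be left alone is displaced by more than 30 mm (distance of any of plain_mid, gauge_ring, bottle, carton, checked, brush from where it was at the start of the episode above 0.03 m).
It also fails if it takes over 48 s, if anything falls off the work surface, if the arm or the gripper's body presses on something with over 40 N, if the wrist force passes 120 N, or if a joint passes its speed limit or range.

ROBOT

A 7-joint arm with a two-finger parallel gripper is mounted at the origin on the work surface. World frame = base frame: x ahead of the robot, y to its left, z up, the work surface at z = 0. Lengths are in m, angles in rad, forces in N, time in s.
With the tool pointing down it reaches from about 0.4 to 0.85 m from the base axis. Payload 10.4 kg.
Tool frame: the origin (TCP) lies at the very end of the fingers, on their centre line; the grasp point (between the pads) lies 19 mm behind it; x points along the fingers, z is the direction in which the jaws open and shut, and the axes are right-handed (so a half turn about x gives the same grasp; the last joint's range is limited). The gripper opens to 85 mm and grips with 20 to 120 N. Pads are 22 mm wide; open, the fingers measure 114 mm over their backs; the gripper's body (76 mm by 85 mm) begins 54 mm behind the grasp point. The pads swing forward as they close: fully open they stand 13 mm farther back than shut.
Start: joints at [1.322, 0.332, -0.065, 1.46, 0.022, 1.35, -0.088], TCP at [0.14, -0.609, 0.231] pointing down, gripper open.
Joint ranges: [-2.6, 2.6], [-0.5, 2.12], [-1.47, 1.34], [0.16, 2.42], [-1.27, 4.41], [0.06, 2.06], [-2.6, 2.6]. Speed limits (rad/s): [2.22, 2.22, 2.79, 2.79, 3.14, 3.14, 3.14].

INTERFACE

Orientations are given as a unit quaternion [x, y, z, w].
In Python, from workcell import get_obs, camera, camera_info, hand_in gives the robot as it stands.
- The arm moves only by the tool move_arm, never from a script. Its argument "motion" is text: rows parted by semicolons, each of 4 numbers parted by spaces: the shift along the world's x, y, z in m, then the turn about the world's z in rad. In form: tx ty tz spin; .... A call has 1 to 10 rows; each row is the pose to reach, as a shift and turn from the pose commanded when the call began; what a row does not reach only later rows make up. A row lasts 1/8 s, in which the tool goes at most 62.5 mm and 10.7 degrees, less where a joint would pass 70% of its speed; a pose out of reach is approached as far as the arm can. A call with a gripper value outside its range is refused whole. "grip" is the opening, from 0 (shut) to 1 (fully open), set as the call begins (left out, the last holds). The fingers move at their own pace and stop on an object; "force" is the grip in N (left out, the last holds). Time passes only in rows, so rows that repeat a pose let the fingers close. It gives the time, the measured TCP pose, the force and the opening at its end, in the units of the state.
- get_obs(): the state, without advancing time (a new reading comes with each control period).
- camera(name): name is "scene" or "top" or "wrist"; returns (picture, depth): 480x640x3 uint8, red, green, blue; 480x640 float32, m along the optical axis (not along the pixel's ray), 0 where there is no reading.
- camera_info(name): a dict with "camera_matrix" (3x3 intrinsics, pixels), "eye" and "attitude" of the camera in the world. Camera axes: x right, y up, looking along -z (the intrinsics and any distortion apply to the point x, -y, -z); pixel columns grow to the right and rows downward; lengths in m; the calibration is good to about 2 mm. A picture is of the moment at which its call begins: read the wrist's pose just before it. camera_info takes no time and is no camera call; for the wrist camera it gives the pose at the moment of the call.
- hand_in(): hands the job in, once; it reports no verdict.
The state is a dict: "clock": time; "joint_pos": joint angles; "joint_velocities": joint speeds; "tau": joint torques, N m; "position": TCP position; "ee_rot": TCP orientation; "ft_force": force on the tool from outside, world axes, zero at the start; "torque": the same for the moment, N m; "grip_width": opening from 0.0 (shut) to 1.0 (fully open).
Only numpy, scipy, OpenCV 4.12 (cv2) and the standard library are available. Lean on these libraries where they do the work, as an engineer would, in place of code of your own. Each camera call takes 0.05 s, during which the arm holds its last target.

## Working session

There is one attempt and no reset: what is moved stays moved. The work goes in short steps, Python scripts to look and compute and a tool call to move; the robot and the scene stay as the last step left them, time stands still between calls to the robot, and variables do not carry over. Pictures are saved under pics/ and viewed, and the job is handed in when it is done.

Besides the shell and the picture viewer there is one more tool, called after ">>>" by a JSON object that holds its "api" and its "payload". move_arm: Moves the arm, as the interface text tells. Its arguments: {"type":"object","properties":{"motion":{"type":"string"},"grip":{"type":"number"},"force":{"type":"number"}},"required":["motion"]}

```bash
ls; mkdir -p pics
cat > h.py <<'E'
import numpy as np, cv2
from workcell import get_obs, camera, camera_info, hand_in
from scipy.spatial.transform import Rotation as R
def snap(name,tag):
    ci=camera_info(name); p,d=camera(name)
    cv2.imwrite(f'pics/{tag}.png',p[:,:,::-1]); np.savez(f'pics/{tag}.npz',p=p,d=d,K=ci['camera_matrix'],eye=ci['eye'],att=ci['attitude'])
    return p,d,ci
def load(tag):
    z=np.load(f'pics/{tag}.npz'); return z
def rot(att):
    a=np.array(att,float); return a if a.shape==(3,3) else R.from_quat(a).as_matrix()
def ray(z,u,v):
    K=z['K']; d=np.array([(u-K[0,2])/K[0,0],-(v-K[1,2])/K[1,1],-1.0]); return rot(z['att'])@d
def onplane(z,u,v,h):
    d=ray(z,u,v); e=z['eye']; return e+d*(h-e[2])/d[2]
def bydepth(z,u,v):
    return z['eye']+ray(z,u,v)*z['d'][int(round(v)),int(round(u))]
def cloud(z):
    K=z['K']; v,u=np.mgrid[:480,:640]; d=z['d']
    c=np.stack([(u-K[0,2])/K[0,0]*d,-(v-K[1,2])/K[1,1]*d,-d],-1)
    return c@rot(z['att']).T+z['eye']
def proj(z,P):
    c=rot(z['att']).T@(np.array(P)-z['eye']); K=z['K']
    return K[0,0]*c[0]/-c[2]+K[0,2], K[1,1]*-c[1]/-c[2]+K[1,2]
E
python3 - <<'E'
from h import *
o=get_obs(); print({k:np.round(v,3).tolist() for k,v in o.items()})
for n in('scene','top','wrist'):
    p,d,ci=snap(n,n+'0'); print(n,ci)
E
```

```text
pics
{'clock': 0.0, 'joint_pos': [1.322, 0.333, -0.065, 1.461, 0.022, 1.35, -0.089], 'joint_velocities': [-0.001, -0.001, 0.0, -0.001, -0.001, 0.001, 0.0], 'tau': [-0.001, -62.545, 0.049, -39.161, 0.016, 0.01, 0.0], 'position': [0.14, -0.609, 0.231], 'ee_rot': [0.441, 0.554, -0.44, 0.553], 'ft_force': [-0.697, 0.615, -0.431], 'torque': [0.026, -0.029, 0.023], 'grip_width': 1.003}
scene {'camera_matrix': array([[510.83039412,   0.        , 325.19235544],
       [  0.        , 510.83039412, 241.51681492],
       [  0.        ,   0.        ,   1.        ]]), 'eye': array([1.33124771, 0.04041556, 0.90104315]), 'attitude': array([0.22984762, 0.26782886, 0.70738782, 0.61240529])}
top {'camera_matrix': array([[488.74379659,   0.        , 321.68493098],
       [  0.        , 488.74379659, 246.16012755],
       [  0.        ,   0.        ,   1.        ]]), 'eye': array([ 0.42601924, -0.05798125,  1.36750426]), 'attitude': array([ 0.06047979, -0.04860441, -0.70079028,  0.70913524])}
wrist {'camera_matrix': array([[341.22894899,   0.        , 319.07027479],
       [  0.        , 341.22894899, 241.22158411],
       [  0.        ,   0.        ,   1.        ]]), 'eye': array([ 0.20914813, -0.59200347,  0.37210265]), 'attitude': array([-0.1111941 ,  0.08832733, -0.61653588,  0.7744144 ])}
```

View pics/scene0.png

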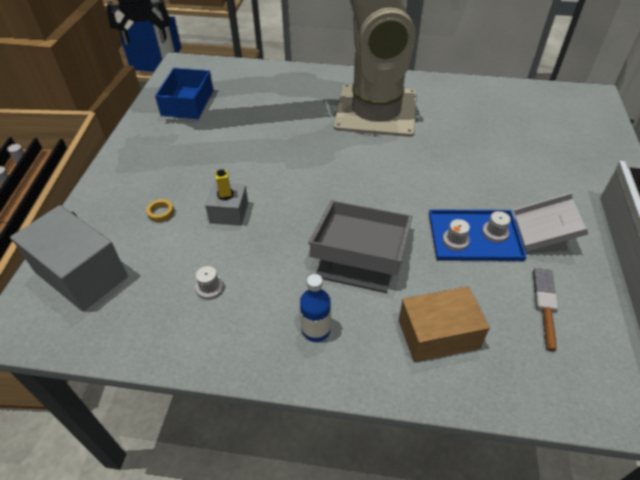

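View pics/top0.png

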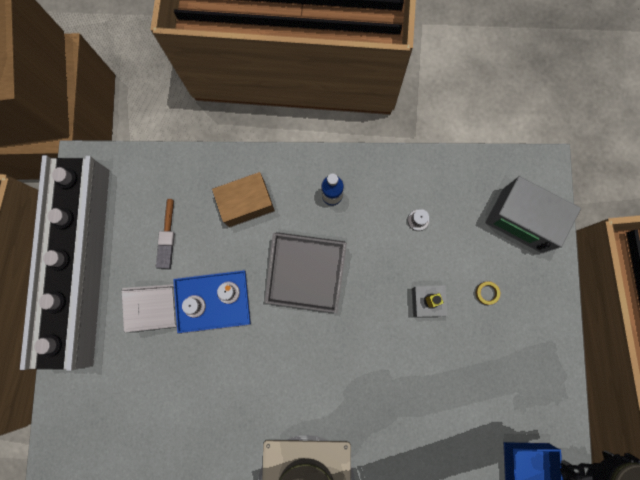

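View pics/wrist0.png

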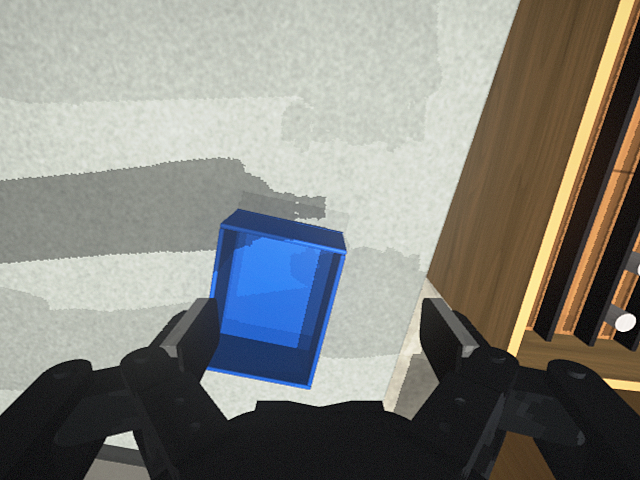

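Run:
```python
from h import *
t=load('top0');p=t['p']
s=load('scene0')
a=cv2.resize(p[255:345,110:260],None,fx=5,fy=5,interpolation=cv2.INTER_CUBIC)
b=cv2.resize(s['p'][190:270,420:600],None,fx=4,fy=4,interpolation=cv2.INTER_CUBIC)
cv2.imwrite('pics/c1.png',a[:,:,::-1]);cv2.imwrite('pics/c2.png',b[:,:,::-1])
for n,z in(('top',t),('scene',s)):
    C=cloud(z); P=z['p'].astype(int)
    # orange dot
    hsv=cv2.cvtColor(z['p'],cv2.COLOR_RGB2HSV)
    m=(hsv[...,0]>4)&(hsv[...,0]<18)&(hsv[...,1]>130)&(hsv[...,2]>120)
    nl,l,st,ce=cv2.connectedComponentsWithStats(m.astype(np.uint8))
    for i in range(1,nl):
        if st[i,4]>4:
            u,v=ce[i]; print(n,'orange',ce[i],st[i],np.median(C[l==i],0), onplane(z,u,v,0.056))
    m=(hsv[...,0]>20)&(hsv[...,0]<34)&(hsv[...,1]>130)&(hsv[...,2]>80)
    nl,l,st,ce=cv2.connectedComponentsWithStats(m.astype(np.uint8))
    for i in range(1,nl):
        if st[i,4]>10: print(n,'yellow',ce[i],st[i],np.median(C[l==i],0))
```

```text
top orange [241.99714286   7.96285714] [180   2 121  13 700] [ 1.63439389  0.2969773  -0.37016227] [1.33808523 0.2096411  0.056     ]
top orange [347.81852552  14.77693762] [302  10  92  11 529] [ 1.60626368 -0.11731442 -0.36992492] [ 1.31686023 -0.10215269  0.056     ]
top orange [282.25084746  32.87909605] [177  24 215  19 885] [ 1.52918901  0.14976676 -0.37012846] [1.25870174 0.08877014 0.056     ]
top orange [167.6626506  213.93975904] [165 199   6  32  83] [0.72582183 0.40441372 0.01961662] [0.71549373 0.39151148 0.056     ]
top orange [627.74089936 294.62955032] [615 232  25 134 467] [ 0.5377659  -1.10290195 -0.36921119] [ 0.50873263 -0.84692913  0.056     ]
top orange [227.4 287.4] [226 286   4   4  15] [0.51591744 0.21765413 0.05699667] [0.51514348 0.21754666 0.056     ]
top yellow [487.8342246 292.4973262] [477 282  23  22 187] [ 0.5129141  -0.4893024   0.01987138]
top yellow [433.13461538 299.73076923] [429 294  11  13  52] [ 0.48604826 -0.31702902  0.12854198]
scene orange [11.38461538 40.20512821] [ 0 38 22  6 78] [-0.39681466 -1.46244675 -0.08311637] [-0.15109965 -1.2512
[... 3556 characters left out ...]
059 335.45588235] [423 331  17  11  68] [0.81653574 0.16002214 0.07986181] [0.802302   0.16335757 0.056     ]
scene orange [449.08333333 331.75      ] [446 330   7   4  12] [0.80384216 0.19215887 0.07979577] [0.78920597 0.19750262 0.056     ]
scene orange [444.91666667 334.58333333] [443 332   5   5  12] [0.81264296 0.18537821 0.08024177] [0.7966052  0.18959614 0.056     ]
scene orange [419.71428571 340.14285714] [419 339   3   3   7] [0.83007863 0.1399095  0.07934202] [0.81551246 0.14257559 0.056     ]
scene yellow [223.052 184.688] [216 171  15  26 250] [ 0.49982127 -0.3208316   0.1060104 ]
scene yellow [159.03065134 210.05747126] [147 200  26  22 261] [ 0.52135459 -0.49155013  0.01877868]
```

View pics/c1.png

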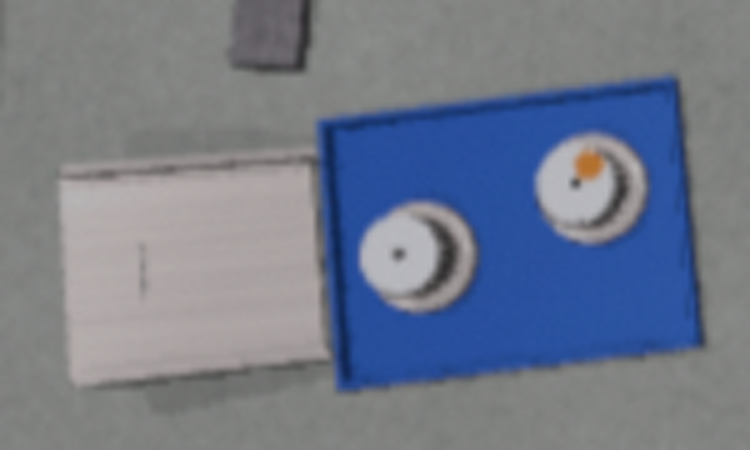

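View pics/c2.png

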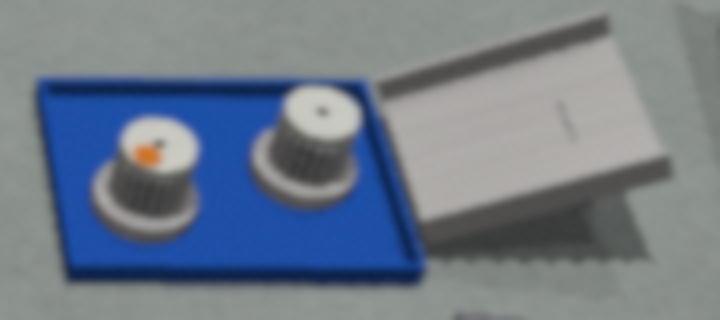

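Run:
```python
from h import *
t=load('top0'); C=cloud(t); s=load('scene0'); S=cloud(s)
v,u=np.mgrid[:480,:640]
def reg(u0,u1,v0,v1,zl,zh,Cc=C):
    m=(u>=u0)&(u<=u1)&(v>=v0)&(v<=v1)&(Cc[...,2]>zl)&(Cc[...,2]<zh); return m
for nm,b in(('dot',(212,245,275,308)),('plain',(178,210,292,320)),('checked',(405,432,205,232))):
    zz=(0.045,0.065)
    m=reg(*b,*zz); P=C[m]; 
    (cx,cy),r=cv2.minEnclosingCircle(P[:,:2].astype(np.float32)); print(nm,len(P),P.mean(0),cx,cy,r)
print('mark', onplane(t,225,291.6,.056))
m=reg(205,250,268,335,-.01,.03)
# probe cap & stand
m=reg(425,447,288,312,.10,.14); P=C[m]; print('probe cap',len(P),P.mean(0),P.min(0),P.max(0), cv2.minAreaRect(P[:,:2].astype(np.float32)))
m=reg(405,455,275,325,.052,.07); P=C[m]; print('stand top',len(P),np.median(P,0),P.min(0),P.max(0), cv2.minAreaRect(P[:,:2].astype(np.float32)))
# tote floor
def plane(P):
    for _ in range(5):
        c=P.mean(0); U,S_,V=np.linalg.svd(P-c,full_matrices=False); n=V[2]*np.sign(V[2,2]); r=(P-c)@n; P=P[abs(r)<max(2.5*r.std(),.0015)]
    return c,n,r.std(),len(P)
m=reg(285,325,250,295,-.1,.2); c,n,sd,k=plane(C[m]); print('tote floor',c,n,sd,k,'tilt',np.arccos(n[2]),np.arctan2(n[1],n[0]))
m=(u>340)&(u<390)&(v>222)&(v<248); c2,n2,sd,k=plane(S[m]); print('tote floor scene',c2,n2,sd,k,np.arccos(n2[2]),np.arctan2(n2[1],n2[0]), (c2-c)@n)
print('bench z', np.median(C[360:400,150:300,2]), np.median(S[120:150,250:330,2]))
```

```text
dot 209 [0.50339107 0.22388989 0.05579201] 0.5038173794746399 0.2244635373353958 0.022118786349892616
plain 212 [0.46479198 0.31671784 0.05543461] 0.46482470631599426 0.3174568712711334 0.022451337426900864
checked 192 [ 0.71432876 -0.30448524  0.05215143] 0.7149225473403931 -0.3053337633609772 0.02239902690052986
mark [0.50380316 0.22352971 0.056     ]
probe cap 148 [ 0.48506581 -0.32268736  0.12759731] [ 0.46976237 -0.33977709  0.10144219] [ 0.50282011 -0.30760496  0.1379268 ] ((0.485507607460022, -0.3247300088405609), (0.02872454933822155, 0.028833454474806786), 15.63683795928955)
stand top 755 [ 0.4823947  -0.31819796  0.0625081 ] [ 0.44542946 -0.36573136  0.05246768] [ 0.52583053 -0.28393766  0.06987377] ((0.485516756772995, -0.3251134157180786), (0.07937958836555481, 0.0817180648446083), 0.8816297650337219)
tote floor [0.55949351 0.01061033 0.03795639] [-0.25722168  0.03285945  0.96579359] 0.0026044847378184754 1847 tilt 0.2623098078829064 3.014533272535287
tote floor scene [0.54310189 0.0151434  0.03307821] [-0.25919692  0.03345548  0.96524488] 0.0011232140377977547 1189 0.26441756046348497 3.013228757870125 -0.0003460791789673842
bench z 0.00010234157450583758 0.000327583865827652
```

Run:
```python
from h import *
o=get_obs(); M=R.from_quat(o['ee_rot']).as_matrix(); print(M.round(4))
print('jaw yaw',np.arctan2(M[1,2],M[0,2]),'tilt',np.arccos(-M[2,0]))
t=load('top0'); n=np.array([-.2582,.0331,.9655]); n/=np.linalg.norm(n); c=np.array([.5595,.0106,.0380])+ -0.0002*n
# grey tote dark mask corners: rim quad
C=cloud(t); h=(C-c)@n
v,u=np.mgrid[:480,:640]
m=((u>255)&(u<355)&(v>222)&(v<322)&(h>0.022)&(h<.045))
ex=np.array([np.cos(-.128),np.sin(-.128),0]); ex-=n*(ex@n); ex/=np.linalg.norm(ex); ey=np.cross(n,ex)
Q=np.stack([(C-c)[m]@ex,(C-c)[m]@ey],-1).astype(np.float32)
r=cv2.minAreaRect(Q); print(len(Q),r, 'z', np.median(h[m]))
ctr=c+ex*r[0][0]+ey*r[0][1]; print('floor centre',ctr,'ex',ex,'ey',ey,'n',n)
a=cv2.resize(t['p'][220:325,255:360],None,fx=5,fy=5,interpolation=cv2.INTER_CUBIC); cv2.imwrite('pics/c3.png',a[:,:,::-1])
s=load('scene0')['p'][160:235,190:265]; t2=t['p'][270:330,400:460]
cv2.imwrite('pics/c4.png',np.hstack([cv2.resize(s,(400,400),interpolation=cv2.INTER_CUBIC),cv2.resize(t2,(400,400),interpolation=cv2.INTER_CUBIC)])[:,:,::-1])
```

```text
[[-3.000e-04  9.746e-01  2.239e-01]
 [ 1.000e-03  2.239e-01 -9.746e-01]
 [-1.000e+00 -1.000e-04 -1.000e-03]]
jaw yaw -1.3449848371844835 tilt 0.001022780730488504
856 ((0.004298888146877289, -0.001482345163822174), (0.19124248623847961, 0.19820180535316467), 0.20411381125450134) z 0.032811719025510624
floor centre [0.56347912 0.00859318 0.03892578] ex [ 0.9576194  -0.12328452  0.26031905] ey [1.27650760e-01 9.91819170e-01 1.34864469e-04] n [-0.25820606  0.03310078  0.96552264]
```

View pics/c4.png

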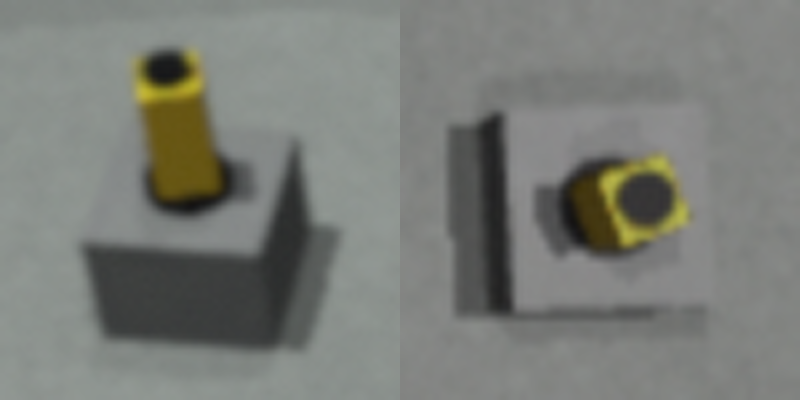

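View pics/c3.png

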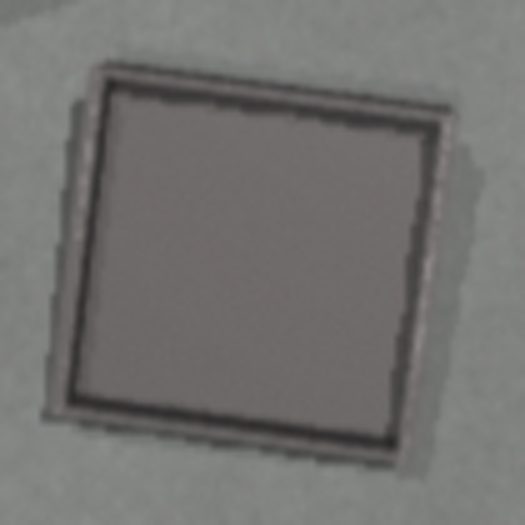

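>>> {"api": "move_arm", "payload": {"motion": "0.34 0.285 0.06 -0.354; 0.34 0.285 0.06 -0.354; 0.34 0.285 0.06 -0.354; 0.34 0.285 0.06 -0.354; 0.34 0.285 0.06 -0.354; 0.34 0.285 0.06 -0.354; 0.34 0.285 0.06 -0.354; 0.34 0.285 0.06 -0.354; 0.34 0.285 0.06 -0.354", "grip": 1}}

```text
clock: 1.27
position: [0.4801, -0.3239, 0.291]
ee_rot: [-0.531, -0.467, 0.531, -0.467]
ft_force: [-0.5, -0.1, -0.6]
grip_width: 0.997
```

Run:
```python
from h import *
o=get_obs();print(o['clock'],o['position'],o['joint_pos'])
snap('wrist','w1')
```

```text
1.275 [ 0.48008992 -0.32386992  0.29100915] [ 0.77211016  0.22389511 -0.3071296   1.47987592  0.06782061  1.44876499
 -1.23380103]
```

View pics/w1.png

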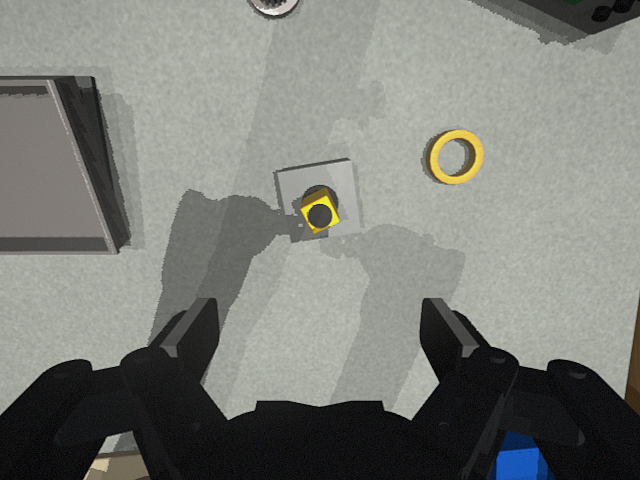

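Run:
```python
from h import *
w=load('w1'); p=w['p']
a=cv2.resize(p[145:255,260:380],None,fx=6,fy=6,interpolation=cv2.INTER_CUBIC); cv2.imwrite('pics/c5.png',a[:,:,::-1])
C=cloud(w)
hsv=cv2.cvtColor(p,cv2.COLOR_RGB2HSV)
m=(hsv[...,0]>20)&(hsv[...,0]<34)&(hsv[...,1]>130)&(hsv[...,2]>180); v,u=np.mgrid[:480,:640]; m&=(u>290)&(u<350)&(v>180)&(v<240)
print(m.sum(), np.median(C[m],0))
# cap: points with z>.12
q=(C[...,2]>.118)&(C[...,2]<.14)&(u>290)&(u<350)&(v>175)&(v<245)
P=C[q]; print(len(P),P.min(0),P.max(0),np.median(P,0)); r=cv2.minAreaRect(P[:,:2].astype(np.float32)); print(r)
q=(u>260)&(u<380)&(v>140)&(v<260)&(C[...,2]>.055)&(C[...,2]<.066); P=C[q]; print('stand',cv2.minAreaRect(P[:,:2].astype(np.float32)))
```

```text
351 [ 0.49177448 -0.32854533  0.12677176]
949 [ 0.46971204 -0.34210346  0.11842498] [ 0.50349971 -0.30823925  0.13284148] [ 0.48777252 -0.32528231  0.12817976]
((0.48626047372817993, -0.32509979605674744), (0.028197674080729485, 0.028045618906617165), 19.901140213012695)
stand ((0.48606353998184204, -0.32526475191116333), (0.08022239059209824, 0.0801488384604454), 2.2077741622924805)
```

View pics/c5.png

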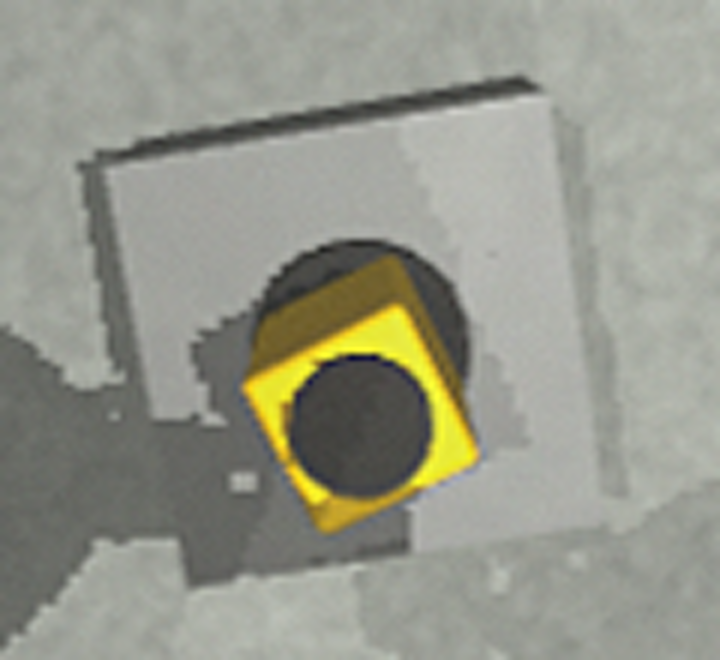

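>>> {"api": "move_arm", "payload": {"motion": "0.0235 0.548 -0.12 0.3; 0.0235 0.548 -0.12 0.3; 0.0235 0.548 -0.12 0.3; 0.0235 0.548 -0.12 0.3; 0.0235 0.548 -0.12 0.3; 0.0235 0.548 -0.12 0.3; 0.0235 0.548 -0.12 0.3; 0.0235 0.548 -0.12 0.3; 0.0235 0.548 -0.12 0.3; 0.0235 0.548 -0.12 0.3"}}

```text
clock: 2.58
position: [0.5021, 0.2267, 0.17]
ee_rot: [0.454, 0.543, -0.454, 0.541]
ft_force: [0.9, -1.0, -0.6]
grip_width: 0.997
```

Run:
```python
from h import *
o=get_obs();print(o['clock'],o['position'],o['joint_pos'])
M=R.from_quat(o['ee_rot']).as_matrix();print('jaw',np.arctan2(M[1,2],M[0,2]))
p,d,ci=snap('wrist','w2')
w=load('w2');C=cloud(w);v,u=np.mgrid[:480,:640]
h=(C[...,2]>.048)&(C[...,2]<.064)&(v<400)
n,l,st,ce=cv2.connectedComponentsWithStats(h.astype(np.uint8))
for i in range(1,n):
    if st[i,4]>300:
        P=C[l==i]; print(ce[i],st[i],np.median(P,0),cv2.minEnclosingCircle(P[:,:2].astype(np.float32)))
```

```text
2.575 [0.50206593 0.22669958 0.16998521] [ 0.13244642  0.3003311  -0.74754084  1.70701243  0.213393    1.22021687
 -2.06143921]
jaw -1.394545384885442
[505.68877551 164.01129738] [ 445   32  129  248 2744] [0.5822942  0.10241014 0.05639781] ((0.5753427743911743, 0.10295303165912628), 0.09351019561290741)
[605.75070774 107.30308077] [ 550   53   90  110 6005] [0.6284835  0.04648157 0.05385375] ((0.6290900707244873, 0.03491358831524849), 0.04470154270529747)
[ 32.45260847 247.59181302] [   0  170  118  146 7744] [0.449752   0.45055386 0.05527192] ((0.458562433719635, 0.43043625354766846), 0.0677923858165741)
[322.39038377 231.86457874] [ 296  205   54   54 2267] [0.50568192 0.22555727 0.05501858] ((0.5048661828041077, 0.22541896998882294), 0.02127855271100998)
[199.73834314 258.03214124] [ 173  233   55   52 2209] [0.46748912 0.31779108 0.05474584] ((0.4664633572101593, 0.3185354173183441), 0.02155889756977558)
```

View pics/w2.png

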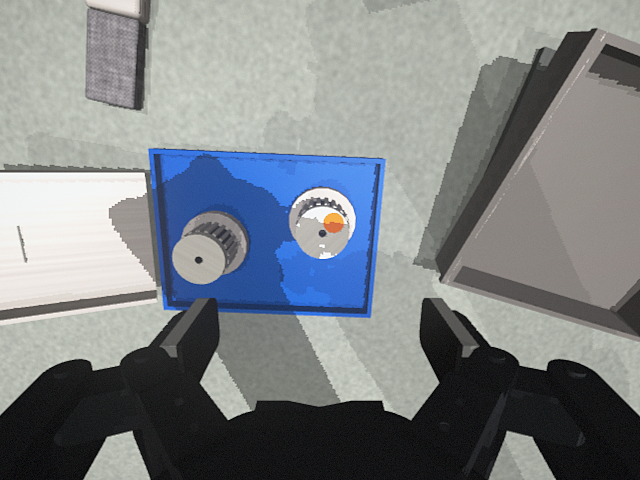

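>>> {"api": "move_arm", "payload": {"motion": "0.001 0.001 -0.05 0; 0.001 0.001 -0.1 0; 0.001 0.001 -0.135 0; 0.001 0.001 -0.15 0; 0.001 0.001 -0.15 0"}}

```text
clock: 3.25
position: [0.5049, 0.2232, 0.0213]
ee_rot: [0.455, 0.54, -0.456, 0.541]
ft_force: [0.4, 0.7, 0.4]
grip_width: 0.999
```

>>> {"api": "move_arm", "payload": {"motion": "0 0 0 0; 0 0 0 0; 0 0 0 0; 0 0 0 0; 0 0 0 0; 0 0 0 0", "grip": 0, "force": 40}}

```text
clock: 4.0
position: [0.5052, 0.2251, 0.0227]
ee_rot: [0.456, 0.541, -0.455, 0.542]
ft_force: [-1.1, -0.5, 7.3]
grip_width: 0.501
```

>>> {"api": "move_arm", "payload": {"motion": "0 0 0.03 0; 0 0 0.06 0; 0 0 0.12 0; 0 0 0.14 0; 0 0 0.14 0; 0 0 0.14 0"}}

```text
clock: 4.75
position: [0.5035, 0.2241, 0.1593]
ee_rot: [0.454, 0.541, -0.456, 0.541]
ft_force: [0.1, -0.3, -4.6]
grip_width: 0.502
```

Run:
```python
from h import *
o=get_obs();print(o['clock'],o['position'],o['ft_force'],o['grip_width'])
snap('wrist','w3');snap('scene','s3')
a=load('s3')['p'][150:270,380:560]; cv2.imwrite('pics/c6.png',cv2.resize(a,None,fx=4,fy=4,interpolation=cv2.INTER_CUBIC)[:,:,::-1])
```

```text
4.75 [0.50351377 0.22408224 0.15927151] [ 0.13627663 -0.347291   -4.55167258] 0.5023799497010977
```

View pics/c6.png

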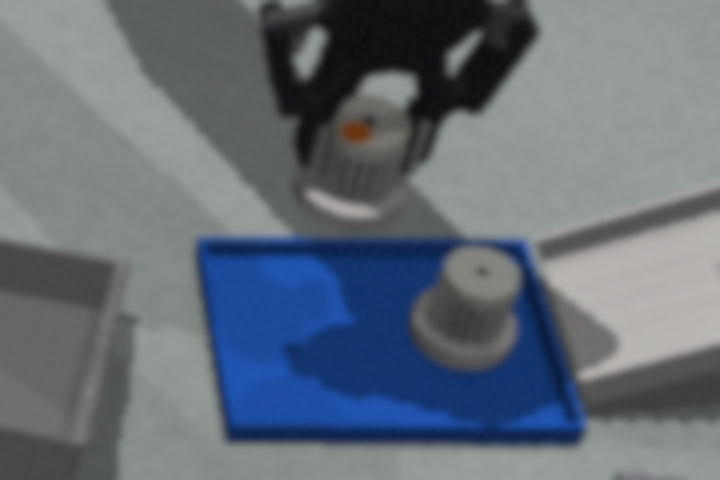

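View pics/w3.png

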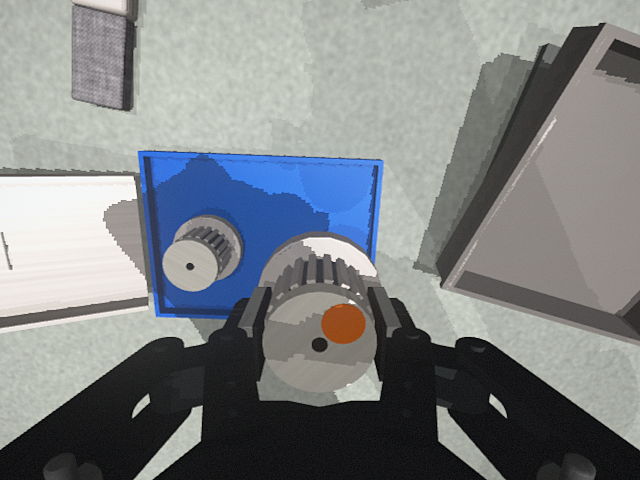

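Run:
```python
from h import *
w=load('w3');C=cloud(w);v,u=np.mgrid[:480,:640]
m=(u>285)&(u<355)&(v>305)&(v<380)&(w['d']>0)
P=C[m]; 
for _ in range(4):
    c=P.mean(0);n=np.linalg.svd(P-c,full_matrices=False)[2][2];n*=np.sign(n[2]);r=(P-c)@n;P=P[abs(r)<.002]
print(len(P),c,n, r.std(), 'mark',bydepth(w,319,345),'dot',bydepth(w,343,324))
```

```text
5085 [0.50403939 0.22474572 0.1915537 ] [-0.00815598  0.01159995  0.99989946] 0.0005528928189524975 mark [0.50341372 0.22499761 0.19200925] dot [0.51327944 0.21799023 0.19188844]
```

>>> {"api": "move_arm", "payload": {"motion": "0.014 -0.058 0 -0.15; 0.0275 -0.117 0 -0.305; 0.04 -0.175 0 -0.305; 0.0505 -0.216 0 -0.305; 0.0505 -0.216 0 -0.305; 0.0505 -0.216 -0.03 -0.305; 0.0505 -0.216 -0.06 -0.305; 0.0505 -0.216 -0.086 -0.305; 0.0505 -0.216 -0.086 -0.305"}}

```text
clock: 5.98
position: [0.5528, 0.0097, 0.0728]
ee_rot: [-0.531, -0.467, 0.533, -0.465]
ft_force: [0.4, 0.0, -3.4]
grip_width: 0.496
```

Run:
```python
from h import *
o=get_obs();print(o['clock'],o['position'],o['ft_force'],o['grip_width'],o['joint_pos'])
M=R.from_quat(o['ee_rot']).as_matrix();print('jaw',np.arctan2(M[1,2],M[0,2]))
snap('wrist','w4');snap('scene','s4')
w=load('w4');C=cloud(w);v,u=np.mgrid[:480,:640]
m=(u>285)&(u<355)&(v>305)&(v<380)&(w['d']>0)
P=C[m]; 
for _ in range(4):
    c=P.mean(0);n=np.linalg.svd(P-c,full_matrices=False)[2][2];n*=np.sign(n[2]);r=(P-c)@n;P=P[abs(r)<.002]
print(len(P),c,n)
a=load('s4')['p'][130:300,280:450]; cv2.imwrite('pics/c7.png',cv2.resize(a,None,fx=3.5,fy=3.5,interpolation=cv2.INTER_CUBIC)[:,:,::-1])
```

```text
5.975 [0.55278054 0.00973136 0.07277109] [ 0.35111074  0.03023453 -3.35098378] 0.4956412683166526 [ 0.38079965  0.38380077 -0.56822434  1.79927031  0.23524979  1.03196075
 -1.97985057]
jaw -1.7026740769518178
5083 [0.5533278  0.01011876 0.10502519] [-0.00208012  0.01223615  0.99992297]
```

View pics/c7.png

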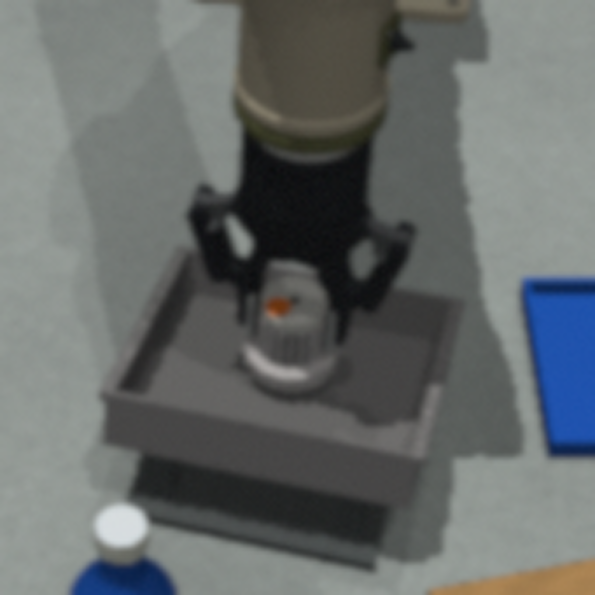

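>>> {"api": "move_arm", "payload": {"motion": "0 0 -0.006 0; 0 0 -0.010 0; 0 0 -0.012 0; 0 0 -0.013 0; 0 0 -0.014 0; 0 0 -0.015 0", "force": 20}}

```text
clock: 6.82
position: [0.5547, 0.0089, 0.0617]
ee_rot: [-0.532, -0.466, 0.533, -0.466]
ft_force: [-13.2, -1.5, 20.7]
grip_width: 0.501
```

```bash
cat > tp.py <<'E'
from h import *
import sys
tag=sys.argv[1]
o=get_obs();print(o['clock'],o['position'],o['ft_force'],o['grip_width'])
snap('wrist',tag)
w=load(tag);C=cloud(w);v,u=np.mgrid[:480,:640]
m=(u>285)&(u<355)&(v>305)&(v<380)&(w['d']>0)
P=C[m]; 
for _ in range(4):
    c=np.median(P,0) if _==0 else P.mean(0);n=np.linalg.svd(P-c,full_matrices=False)[2][2];n*=np.sign(n[2]);r=(P-c)@n;P=P[abs(r)<.002]
print(len(P),c,n)
nt=np.array([-.2582,.0331,.9655]);fc=np.array([.5635,.0086,.0389]); print('angle to tote',np.arccos(n@nt),'height of top',(c-fc)@nt)
E
python3 tp.py w5
```

```text
6.825 [0.55470635 0.0089099  0.06165977] [-13.23277064  -1.48228884  20.68888534] 0.5008770365983183
5091 [0.55514217 0.00932071 0.09407111] [-0.02593478  0.01829222  0.99949626]
angle to tote 0.2358525591888524 height of top 0.05544955758828247
```

>>> {"api": "move_arm", "payload": {"motion": "-0.003 0 -0.001 0; -0.005 0.001 -0.003 0; -0.007 0.001 -0.005 0; -0.009 0.001 -0.0065 0; -0.010 0.001 -0.007 0"}}

```text
clock: 7.5
position: [0.5472, 0.01, 0.0551]
ee_rot: [0.534, 0.464, -0.531, 0.467]
ft_force: [2.6, 0.5, 6.3]
grip_width: 0.497
```

```bash
python3 tp.py w6
```

```text
7.5 [0.54719155 0.00995301 0.05505055] [2.62187633 0.5474616  6.34272449] 0.4965426052726863
5023 [0.54779142 0.01031988 0.08846663] [-0.20207946  0.03909406  0.97858855]
angle to tote 0.05834911677681927 height of top 0.05196946312873534
```

>>> {"api": "move_arm", "payload": {"motion": "-0.002 0 -0.001 0; -0.003 0 -0.002 0; -0.003 0 -0.002 0"}}

```text
clock: 7.92
position: [0.5439, 0.0101, 0.0529]
ee_rot: [0.533, 0.465, -0.531, 0.467]
ft_force: [1.2, 0.4, 5.5]
grip_width: 0.5
```

```bash
python3 tp.py w7
```

```text
7.925 [0.54393434 0.01013008 0.05287668] [1.24665781 0.36237409 5.47429092] 0.500013895694543
4947 [0.54440949 0.01048955 0.08650313] [-0.24323895  0.04215311  0.96905001]
angle to tote 0.01911296923367682 height of top 0.05095253614161549
```

>>> {"api": "move_arm", "payload": {"motion": "0 0 0 0; 0 0 0 0; 0 0 0 0; 0 0 0 0", "grip": 0.85}}

```text
clock: 8.48
position: [0.5418, 0.0098, 0.0512]
ee_rot: [-0.532, -0.466, 0.532, -0.466]
ft_force: [-1.3, -0.4, -0.4]
grip_width: 0.848
```

```bash
python3 tp.py w8
```

```text
8.475 [0.54184543 0.00981417 0.05120681] [-1.32269467 -0.41877261 -0.44773561] 0.8479727648154406
4969 [0.54328532 0.01013162 0.08603841] [-0.25342373  0.04280629  0.9664078 ]
angle to tote 0.0128355439599106 height of top 0.050782265698280794
```

View pics/w8.png

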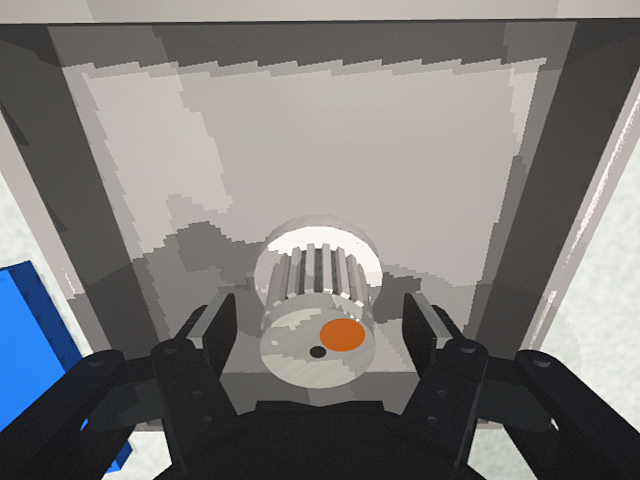

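>>> {"api": "move_arm", "payload": {"motion": "0 0 0.03 0; 0 0 0.06 0; -0.01 -0.03 0.12 0; -0.02 -0.08 0.17 0; -0.02 -0.08 0.17 0"}}

```text
clock: 9.15
position: [0.5227, -0.0734, 0.2244]
ee_rot: [0.534, 0.463, -0.533, 0.466]
ft_force: [0.5, 0.5, -0.8]
grip_width: 0.85
```

```bash
cat > dot.py <<'E'
from h import *
import sys
nt=np.array([-.2582,.0331,.9655]);nt/=np.linalg.norm(nt);fc=np.array([.5635,.0086,.0389])
def isect(w,u,v,h=.052):
    d=ray(w,u,v);e=w['eye'];return e+d*((fc+h*nt-e)@nt)/(d@nt)
def find(tag,box):
    w=load(tag);C=cloud(w);hsv=cv2.cvtColor(w['p'],cv2.COLOR_RGB2HSV)
    m=((hsv[...,0]>3)&(hsv[...,0]<20)&(hsv[...,1]>130)&(hsv[...,2]>80)).astype(np.uint8)
    u0,u1,v0,v1=box; k=np.zeros_like(m);k[v0:v1,u0:u1]=1;m&=k
    n,l,st,ce=cv2.connectedComponentsWithStats(m); i=1+np.argmax(st[1:,4]); u,v=ce[i]
    P=C[l==i]; print(tag,'dot px',ce[i],st[i],'ray@plane',isect(w,u,v),'depth',np.median(P,0),'h',(np.median(P,0)-fc)@nt)
if __name__=='__main__':
    o=get_obs();print(o['clock'],o['position'])
    t=sys.argv[1]
    for n in('wrist','top','scene'): snap(n,n[0]+t)
    find('w'+t,(0,640,0,400));find('t'+t,(262,350,228,318));find('s'+t,(305,410,200,290))
E
python3 dot.py 9
```

```text
9.15 [ 0.52268581 -0.07338728  0.2243707 ]
w9 dot px [225.96047431 214.07114625] [217 206  19  17 253] ray@plane [0.54705335 0.00128628 0.08860931] depth [0.54678727 0.00166738 0.08752536] h 0.05103474346788464Traceback (most recent call last):
  File "dot.py", line 16, in <module>
    find('w'+t,(0,640,0,400));find('t'+t,(262,350,228,318));find('s'+t,(305,410,200,290))
                              ~~~~^^^^^^^^^^^^^^^^^^^^^^^^^
  File "dot.py", line 10, in find
    n,l,st,ce=cv2.connectedComponentsWithStats(m); i=1+np.argmax(st[1:,4]); u,v=ce[i]
                                                       ~~~~~~~~~^^^^^^^^^^
    return _wrapfunc(a, 'argmax', axis=axis, out=out, **kwds)
    return bound(*args, **kwds)
ValueError: attempt to get argmax of an empty sequence
```

View pics/w9.png

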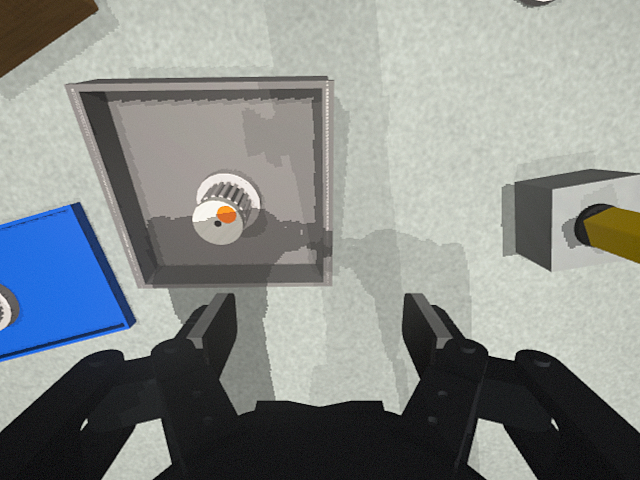

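>>> {"api": "move_arm", "payload": {"motion": "-0.0357 -0.2551 -0.02 0.475; -0.0357 -0.2551 -0.02 0.475; -0.0357 -0.2551 -0.02 0.475; -0.0357 -0.2551 -0.02 0.475; -0.0357 -0.2551 -0.02 0.475; -0.0357 -0.2551 -0.02 0.475; -0.0357 -0.2551 -0.02 0.475", "grip": 0.8}}

```text
clock: 10.18
position: [0.4874, -0.3223, 0.2008]
ee_rot: [0.407, 0.579, -0.406, 0.578]
ft_force: [0.0, -0.4, 0.6]
grip_width: 0.806
```

Run:
```python
from dot import *
o=get_obs();print(o['clock'],o['position'],o['joint_pos'])
M=R.from_quat(o['ee_rot']).as_matrix();print('jaw',np.arctan2(M[1,2],M[0,2]))
snap('top','t9');snap('scene','s9');snap('wrist','w10')
find('t9',(262,350,228,318));find('s9',(305,410,200,290))
w=load('w10');C=cloud(w);v,u=np.mgrid[:480,:640]
q=(C[...,2]>.118)&(C[...,2]<.14)&(u>240)&(u<400)&(v>150)&(v<380)
P=C[q]; print(len(P),np.median(P,0),cv2.minAreaRect(P[:,:2].astype(np.float32)))
```

```text
10.175 [ 0.48739497 -0.32232626  0.20082388] [ 0.85795853  0.29313397 -0.42317227  1.59610641  0.12282396  1.27981962
 -0.81008324]
jaw -1.2254604383718157
t9 dot px [307.78947368 275.36842105] [306 273   5   5  19] ray@plane [5.46994703e-01 3.39596456e-04 8.86260821e-02] depth [ 5.47479960e-01 -2.18274768e-04  8.99157413e-02] h 0.05310143289453289
s9 dot px [359.5 219. ] [357 218   6   3  14] ray@plane [5.48894611e-01 3.43271464e-04 8.91340412e-02] depth [5.49205980e-01 2.58600718e-04 8.99470124e-02] h 0.05270174202376396
1732 [ 0.48895682 -0.32396791  0.12837095] ((0.486767441034317, -0.3247579336166382), (0.027771933004260063, 0.028010912239551544), 19.88572883605957)
```

View pics/w10.png

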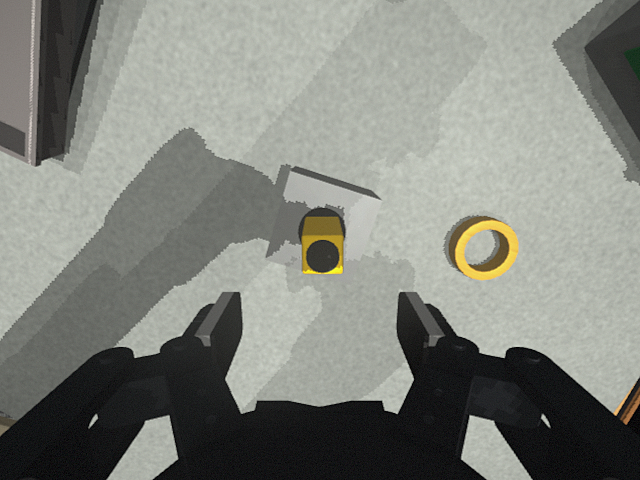

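>>> {"api": "move_arm", "payload": {"motion": "0 0 -0.05 0; 0 0 -0.1 0; 0 0 -0.12 0; 0 0 -0.124 0; 0 0 -0.124 0"}}

```text
clock: 10.95
position: [0.4873, -0.3256, 0.079]
ee_rot: [0.408, 0.577, -0.408, 0.579]
ft_force: [0.0, -1.1, 0.1]
grip_width: 0.796
```

>>> {"api": "move_arm", "payload": {"motion": "0 0 0 0; 0 0 0 0; 0 0 0 0; 0 0 0 0; 0 0 0 0; 0 0 0 0", "grip": 0, "force": 40}}

```text
clock: 11.7
position: [0.4867, -0.3256, 0.0783]
ee_rot: [0.408, 0.577, -0.408, 0.578]
ft_force: [-0.8, 0.2, 6.8]
grip_width: 0.32
```

>>> {"api": "move_arm", "payload": {"motion": "0 0 0.01 0; 0 0 0.02 0; 0 0 0.03 0; 0 0 0.03 0; 0 0 0.03 0"}}

```text
clock: 12.32
position: [0.4861, -0.3252, 0.1071]
ee_rot: [0.408, 0.578, -0.408, 0.578]
ft_force: [-0.7, 0.9, -1.2]
grip_width: 0.32
```

Run:
```python
from h import *
o=get_obs();print(o['clock'],o['position'],o['ft_force'],o['torque'],o['grip_width'])
snap('scene','s11');snap('wrist','w11')
a=load('s11')['p'][110:230,170:290]; cv2.imwrite('pics/c8.png',cv2.resize(a,None,fx=5,fy=5,interpolation=cv2.INTER_CUBIC)[:,:,::-1])
```

```text
12.325 [ 0.48607047 -0.32518979  0.10712322] [-0.69086288  0.8627317  -1.17701522] [-0.02337449  0.01917475  0.03762988] 0.3202505067098587
```

View pics/c8.png

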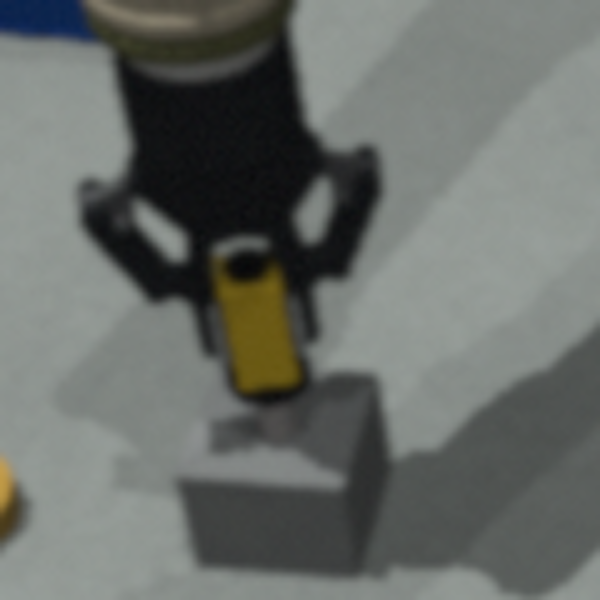

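View pics/w11.png

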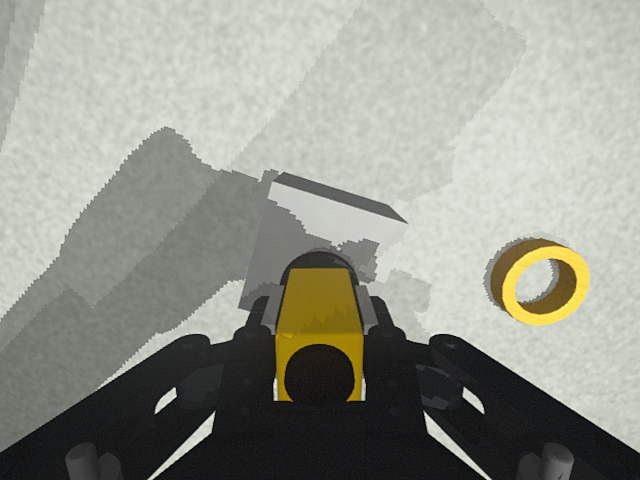

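```bash
cat > face.py <<'E'
from h import *
import sys
def face(tag):
    w=load(tag);C=cloud(w)
    hsv=cv2.cvtColor(w['p'],cv2.COLOR_RGB2HSV);v,u=np.mgrid[:480,:640]
    m=(hsv[...,0]>18)&(hsv[...,0]<34)&(hsv[...,1]>130)&(u>270)&(u<375)&(v>230)&(v<440)
    P0=C[m]; n0=None
    # normals via local depth gradient: RANSAC plane seeking largest plane with near-horizontal normal
    rng=np.random.default_rng(0);best=None
    for _ in range(400):
        a,b,c=P0[rng.choice(len(P0),3,replace=False)];n=np.cross(b-a,c-a);L=np.linalg.norm(n)
        if L<1e-6: continue
        n/=L
        if abs(n[2])>.6: continue
        k=abs((P0-a)@n)<.0012
        if best is None or k.sum()>best.sum(): best=k
    P=P0[best];c=P.mean(0);n=np.linalg.svd(P-c,full_matrices=False)[2][2]
    n*=np.sign(n@(w['eye']-c)); return c,n,len(P)
if __name__=='__main__':
    o=get_obs();print(o['clock'],o['position'],o['ft_force'],o['grip_width'])
    t=sys.argv[1]
    if len(sys.argv)<3: snap('wrist',t)
    c,n,k=face(t);print(k,c,n,'lean',np.arcsin(n[2]),'yaw',np.arctan2(n[1],n[0]))
E
python3 face.py w11 x
```

```text
12.425 [ 0.48598144 -0.32508762  0.10690334] [-0.10408854 -0.81302044 -1.7717616 ] 0.32611794391640364
5196 [ 0.49881132 -0.31973922  0.13419186] [0.94142342 0.33719894 0.00433869] lean 0.004338699949370618 yaw 0.3439433636202637
```

>>> {"api": "move_arm", "payload": {"motion": "-0.004 -0.0015 0 0; -0.008 -0.003 0 0; -0.012 -0.0043 0 0; -0.0155 -0.0056 0 0; -0.019 -0.0069 0 0; -0.019 -0.0069 0 0", "force": 20}}

```text
clock: 13.18
position: [0.4682, -0.3315, 0.1076]
ee_rot: [0.408, 0.577, -0.407, 0.578]
ft_force: [4.6, 2.3, -2.1]
grip_width: 0.325
```

```bash
python3 face.py w12
```

```text
13.175 [ 0.46815811 -0.33150747  0.10755777] [ 4.59579958  2.28382    -2.10444152] 0.3249785963756035
7420 [ 0.48114473 -0.32596357  0.1358882 ] [0.91758899 0.33120693 0.21984634] lean 0.2216569526971184 yaw 0.34639940090351173
```

View pics/w12.png

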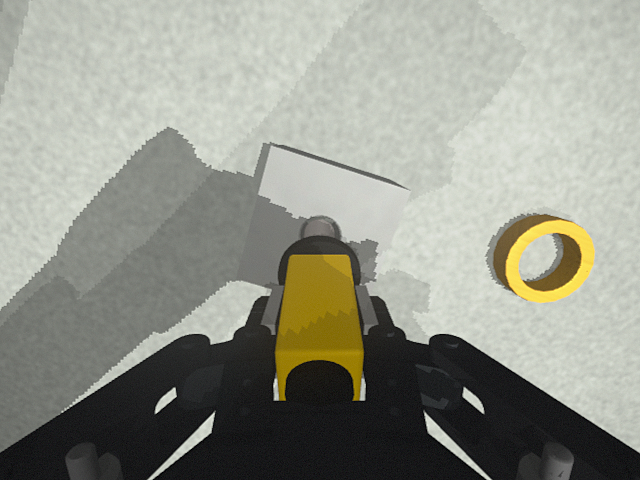

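>>> {"api": "move_arm", "payload": {"motion": "-0.0025 -0.0009 0 0; -0.004 -0.0015 0 0; -0.004 -0.0015 0 0"}}

```text
clock: 13.6
position: [0.4644, -0.3329, 0.1075]
ee_rot: [0.408, 0.577, -0.407, 0.579]
ft_force: [5.1, 1.6, -3.1]
grip_width: 0.323
```

```bash
python3 face.py w13
```

```text
13.6 [ 0.46440186 -0.33294999  0.10754193] [ 5.14704762  1.57844338 -3.07998796] 0.32326151884652776
7938 [ 0.47742483 -0.32740601  0.13640283] [0.90578759 0.32714334 0.26930667] lean 0.2726730284878347 yaw 0.34659099519651554
```

>>> {"api": "move_arm", "payload": {"motion": "0 0 0 0; 0.001 0.0004 0.001 0; -0.0005 -0.0002 0.008 0; -0.003 -0.001 0.018 0; -0.005 -0.002 0.03 0; -0.005 -0.002 0.07 0; -0.005 -0.002 0.1 0; -0.005 -0.002 0.1 0; -0.005 -0.002 0.1 0", "force": 60}}

```text
clock: 14.78
position: [0.4575, -0.3357, 0.2068]
ee_rot: [0.408, 0.578, -0.408, 0.577]
ft_force: [0.4, 0.1, -1.7]
grip_width: 0.319
```

```bash
python3 face.py w14; python3 -c "
from h import *
snap('scene','s14');snap('top','t14')
a=load('s14')['p'][80:230,170:320]; cv2.imwrite('pics/c9.png',cv2.resize(a,None,fx=4,fy=4,interpolation=cv2.INTER_CUBIC)[:,:,::-1])"
```

```text
14.775 [ 0.45752418 -0.3357275   0.20680205] [ 0.37333777  0.14150989 -1.70666692] 0.31925215482532826
7828 [ 0.47066284 -0.33028016  0.23556828] [0.90889742 0.3244344  0.26200726] lean 0.2651015400908974 yaw 0.342856272591131
```

View pics/w14.png

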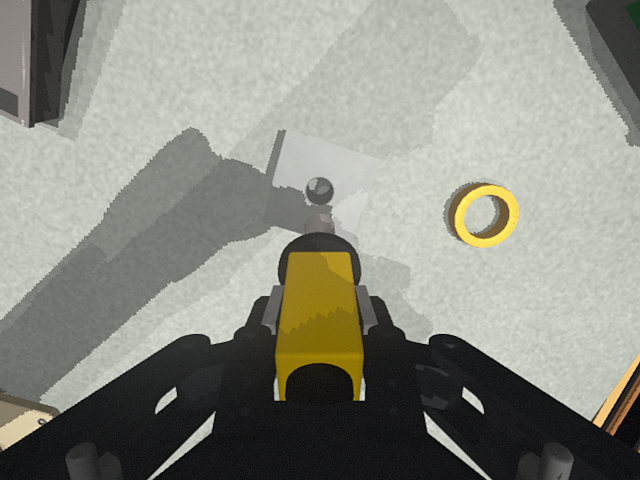

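View pics/c9.png

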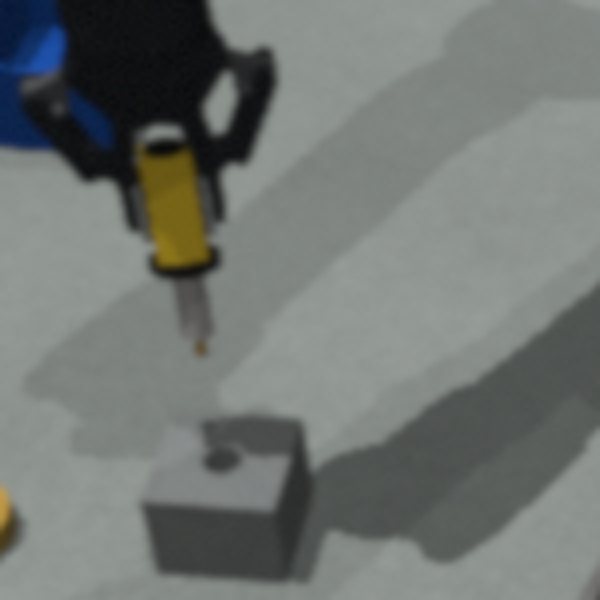

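Run:
```python
from h import *
from face import face
o=get_obs(); T=o['position'];M=R.from_quat(o['ee_rot']).as_matrix(); j=M[:,2]; x=M[:,0]
print('jaw yaw',np.arctan2(j[1],j[0]))
s=load('s14')
a=s['p'][150:180,205:240]; cv2.imwrite('pics/c10.png',cv2.resize(a,None,fx=16,fy=16,interpolation=cv2.INTER_CUBIC)[:,:,::-1])
hsv=cv2.cvtColor(a,cv2.COLOR_RGB2HSV).astype(int); ii=[(r+150,c+205,*hsv[r,c]) for r in range(30) for c in range(35) if 5<hsv[r,c,0]<28 and hsv[r,c,1]>90]
print(ii)
c,n,k=face('w14')
# model: axis dir up the probe z_p
L=0.261
h=np.array([n[0],n[1],0]);h/=np.linalg.norm(h)   # toward camera = -d
d=-h
zp=np.array([*(d[:2]*np.sin(L)),np.cos(L)])
A=c-n*0.014  # point on axis plane
A=A-j*((A-T)@j)
for G in (0.019,0.022,0.025): # pivot height above TCP
    C0=T+np.array([0,0,G]); 
    # nearest point on axis at that height
    print('axis at height',G, ((C0-A)@ (n)))
for u,v in ((220.2,167),(220.8,168)):
    r=ray(s,u,v);e=s['eye'];P=e+r*(((T-e)@j)/(r@j)); print('tip(ball ctr~)',P,'rel TCP',P-T,'along d',(P-T)@d, 'off axis',(P-A)@n)
```

```text
jaw yaw -1.2290829908179652
[(167, 220, np.int64(21), np.int64(97), np.int64(95))]
axis at height 0.019 -0.002265998303408068
axis at height 0.022 -0.0014799765162697874
axis at height 0.025 -0.0006939547291315069
tip(ball ctr~) [ 0.48102614 -0.32697882  0.1414795 ] rel TCP [ 0.02343534  0.0084423  -0.0647162 ] along d -0.024909484571939627 off axis -0.00016095652309966986
tip(ball ctr~) [ 0.46874122 -0.3313252   0.12761879] rel TCP [ 0.01115042  0.00409593 -0.07857691] along d -0.011878407645461988 off axis -0.01636841224564141
```

View pics/c10.png

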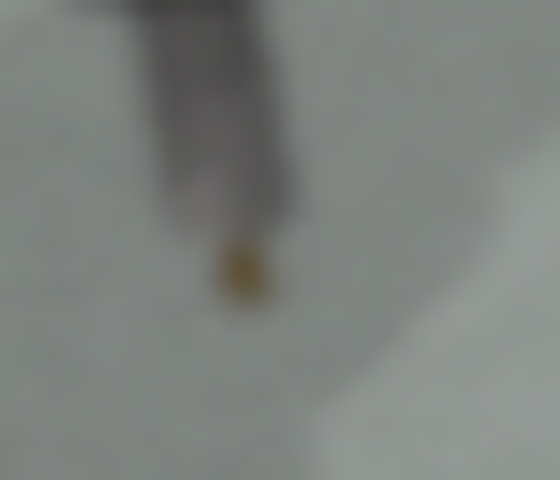

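>>> {"api": "move_arm", "payload": {"motion": "0.01 0.06 0 -0.15; 0.02 0.12 0 -0.3; 0.03 0.18 0 -0.475; 0.04 0.24 0 -0.475; 0.05 0.3 0 -0.475; 0.0567 0.3402 0 -0.475; 0.0567 0.3402 -0.0213 -0.475; 0.0567 0.3402 -0.0213 -0.475; 0.0567 0.3402 -0.0213 -0.475"}}

```text
clock: 16.05
position: [0.5149, 0.0039, 0.1863]
ee_rot: [-0.532, -0.465, 0.533, -0.465]
ft_force: [-0.0, -0.8, -2.7]
grip_width: 0.325
```

```bash
python3 face.py w15
python3 - <<'E'
from h import *
snap('scene','s15');snap('top','t15')
o=get_obs();M=R.from_quat(o['ee_rot']).as_matrix();print('jaw',np.arctan2(M[1,2],M[0,2]),o['position'])
a=load('s15')['p'][140:260,300:420]; cv2.imwrite('pics/c11.png',cv2.resize(a,None,fx=5,fy=5,interpolation=cv2.INTER_CUBIC)[:,:,::-1])
a=load('w15')['p'][120:340,220:420]; cv2.imwrite('pics/c12.png',cv2.resize(a,None,fx=2.7,fy=2.7,interpolation=cv2.INTER_CUBIC)[:,:,::-1])
E
```

```text
16.05 [0.51494198 0.00387536 0.18625516] [-0.02531353 -0.82421814 -2.65097434] 0.32461284271800517
7850 [0.52861424 0.00261734 0.21525216] [ 0.9555952  -0.12942307  0.26474041] lean 0.2679347184103466 yaw -0.13461800686391956
jaw -1.7051063908790374 [0.51524777 0.00400276 0.18663212]
```

View pics/c11.png

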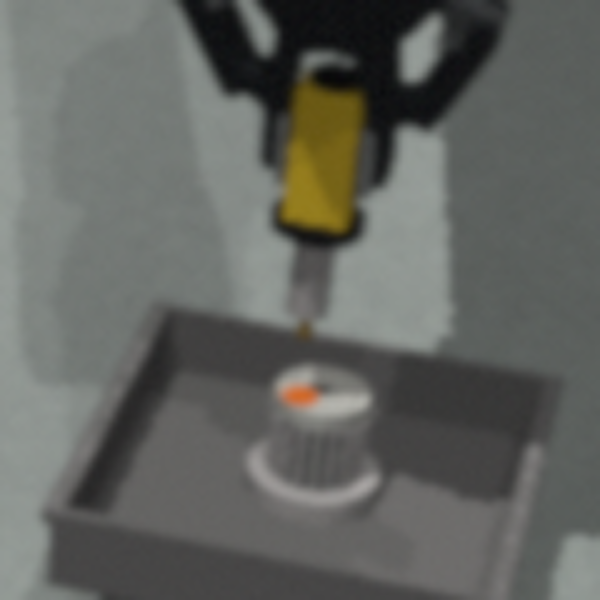

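View pics/c12.png

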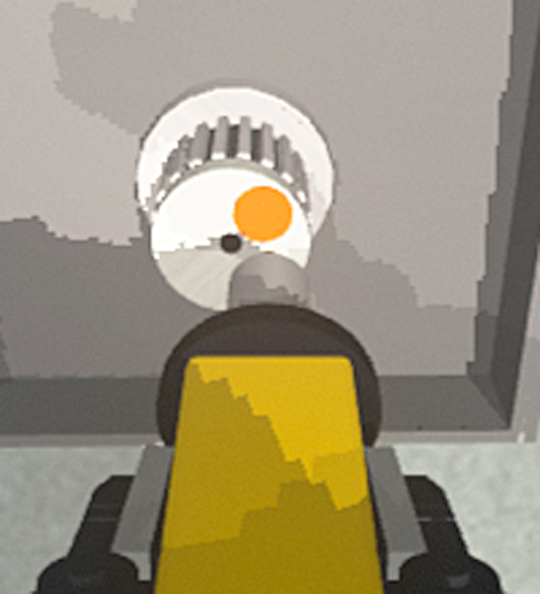

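```bash
cat > tip.py <<'E'
from dot import *
from face import face
def tipest(tag,T,M,L=None):
    j=M[:,2]; c,n,k=face(tag)
    zp=np.cross(n,j); zp*=np.sign(zp[2]); zp/=np.linalg.norm(zp)
    A=c-n*.014; A=A-j*((A-T)@j)
    s=(T[2]+0.020-A[2])/zp[2]; C0=A+zp*s   # handle centre at 20 mm above TCP
    return C0, zp, C0-.091*zp
if __name__=='__main__':
    z=np.load('pics/w15.npz'); 
    T=np.array([.51494,.00388,.18626]); o=get_obs(); M=R.from_quat([-0.532,-0.465,0.533,-0.465]).as_matrix()
    C0,zp,tip=tipest('w15',T,M); print('centre',C0,'zp',zp,'tip',tip,'rel',tip-T,'ang to tote n',np.arccos(zp@nt))
    find('w15',(0,640,0,400)); find('t15',(262,350,228,318)); find('s15',(305,410,200,290))
    for t in('s15','w15'): 
        w=load(t); print(t,'proj tip',proj(w,tip),'centre',proj(w,C0),'nose end',proj(w,C0-.077*zp),'collar',proj(w,C0-.033*zp),'cap top',proj(w,C0+.034*zp))
E
python3 tip.py
```

```text
centre [0.51659816 0.00367606 0.20626   ] zp [-0.26218889  0.03668421  0.96431906] tip [5.40457349e-01 3.37797787e-04 1.18506965e-01] rel [ 0.02551735 -0.0035422  -0.06775303] ang to tote n 0.00549114315603288
w15 dot px [37.03794466 28.66798419] [   0    0  104   52 1265] ray@plane [0.66473848 0.14019595 0.11531919] depth [0.69919403 0.20842126 0.0197787 ] h -0.046884827044674365Traceback (most recent call last):
  File "tip.py", line 13, in <module>
    find('w15',(0,640,0,400)); find('t15',(262,350,228,318)); find('s15',(305,410,200,290))
                               ~~~~^^^^^^^^^^^^^^^^^^^^^^^^^
  File "dot.py", line 10, in find
    n,l,st,ce=cv2.connectedComponentsWithStats(m); i=1+np.argmax(st[1:,4]); u,v=ce[i]
                                                       ~~~~~~~~~^^^^^^^^^^
    return _wrapfunc(a, 'argmax', axis=axis, out=out, **kwds)
    return bound(*args, **kwds)
ValueError: attempt to get argmax of an empty sequence
```

```bash
sed -i "s/find('w15',(0,640,0,400)); find('t15',(262,350,228,318)); find/find('w15',(290,345,170,240)); find/" tip.py; python3 tip.py
```

```text
centre [0.51659816 0.00367606 0.20626   ] zp [-0.26218889  0.03668421  0.96431906] tip [5.40457349e-01 3.37797787e-04 1.18506965e-01] rel [ 0.02551735 -0.0035422  -0.06775303] ang to tote n 0.00549114315603288
w15 dot px [316.84637681 198.72753623] [306 189  22  20 345] ray@plane [0.54712452 0.00166112 0.08861549] depth [0.54698108 0.00171585 0.08762017] h 0.05107783595522292
s15 dot px [359.5   218.875] [357 218   6   3  16] ray@plane [5.48384932e-01 2.98340059e-04 8.89992802e-02] depth [5.48245599e-01 2.82928031e-04 8.93793792e-02] h 0.05240246075301137
s15 proj tip (np.float64(360.5321674297087), np.float64(206.8290921033698)) centre (np.float64(365.3617657638823), np.float64(168.77479600801104)) nose end (np.float64(361.246251108226), np.float64(201.20254723174358)) collar (np.float64(363.5578359156931), np.float64(182.98866553262735)) cap top (np.float64(367.28707609727684), np.float64(153.6045221191814))
w15 proj tip (np.float64(320.1657621225499), np.float64(216.65820880863043)) centre (np.float64(320.8540500917045), np.float64(322.4868720634587)) nose end (np.float64(320.23722536981126), np.float64(227.6461386700376)) collar (np.float64(320.52937793617735), np.float64(272.5664582899903)) cap top (np.float64(321.36666889755503), np.float64(401.30528152815623))
```

>>> {"api": "move_arm", "payload": {"motion": "0.003 0 -0.012 0; 0.006 0 -0.024 0; 0.0067 0 -0.027 0; 0.0067 0 -0.027 0; 0.0067 0 -0.027 0; 0.0067 0 -0.027 0"}}

```text
clock: 16.95
position: [0.5218, 0.0046, 0.1594]
ee_rot: [0.532, 0.465, -0.532, 0.466]
ft_force: [-0.0, 0.5, -1.1]
grip_width: 0.32
```

```bash
cat > chk.py <<'E'
from tip import *
import sys
t=sys.argv[1]
F=[];
for i in range(1):
    o=get_obs();F.append(o['ft_force'])
print(o['clock'],o['position'],np.round(np.mean(F,0),2))
M=R.from_quat(o['ee_rot']).as_matrix();T=np.array(o['position'])
snap('wrist','w'+t);o2=get_obs();snap('scene','s'+t);print(o2['ft_force'],get_obs()['ft_force'])
C0,zp,tip=tipest('w'+t,T,M);print('tip(out)',tip,'ang to tote',np.arccos(min(1,zp@nt)),'tip h above face',(tip-fc)@nt-.052)
w=load('s'+t);print('scene proj tip',proj(w,tip),'nose end',proj(w,C0-.077*zp))
a=w['p'][170:250,320:400]; b=load('w'+t)['p'][160:260,270:370]
cv2.imwrite(f'pics/k{t}.png',np.hstack([cv2.resize(a,(400,400),interpolation=cv2.INTER_CUBIC),cv2.resize(b,(400,400),interpolation=cv2.INTER_CUBIC)])[:,:,::-1])
E
python3 chk.py 16
```

```text
16.95 [0.52180787 0.00455893 0.15936526] [-0.01  0.52 -1.13]
[ 0.31055324 -0.34943558 -1.48739944] [-0.99136467  0.29421665 -2.79640989]
tip(out) [0.54732308 0.00113262 0.09161012] ang to tote 0.004772854597082467 tip h above face 0.002822619523738544
scene proj tip (np.float64(359.9826996184137), np.float64(217.74553888396196)) nose end (np.float64(360.67386992775437), np.float64(212.27248917985776))
```

View pics/k16.png

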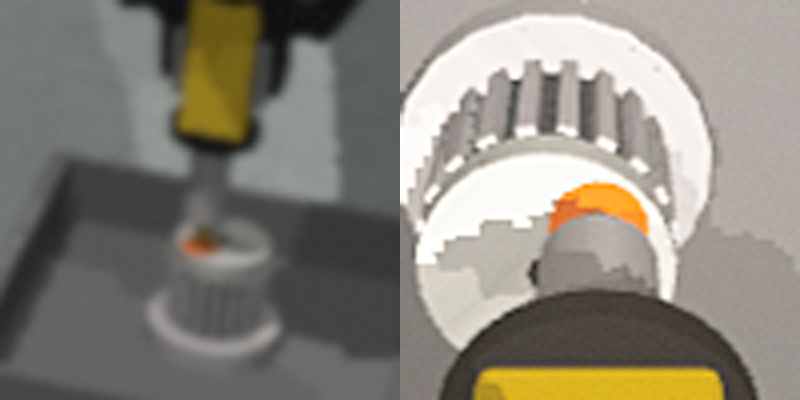

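>>> {"api": "move_arm", "payload": {"motion": "0.0005 -0.0003 -0.002 0; 0.001 -0.0005 -0.004 0; 0.0015 -0.0005 -0.006 0; 0.002 -0.0006 -0.0075 0; 0.0023 -0.0007 -0.0087 0; 0.0023 -0.0007 -0.0087 0; 0.0023 -0.0007 -0.0087 0; 0.0023 -0.0007 -0.0087 0"}}

```text
clock: 18.05
position: [0.524, 0.0039, 0.1504]
ee_rot: [0.532, 0.466, -0.532, 0.466]
ft_force: [-0.2, -0.0, 0.3]
grip_width: 0.319
```

```bash
python3 chk.py 17; python3 dot.py 18 2>/dev/null|head -3;python3 -c "
from dot import *
find('s17',(330,400,200,250))"
```

```text
18.05 [0.52400879 0.00387222 0.15044181] [-0.17 -0.05  0.32]
[-0.77003773  0.35621613  1.22702916] [0.02224556 0.3146612  1.20622444]
tip(out) [5.49471943e-01 4.55882060e-04 8.26733643e-02] ang to tote 0.004240185091343224 tip h above face -0.006383273128018806
scene proj tip (np.float64(359.3854701070293), np.float64(221.2190853361309)) nose end (np.float64(360.0681830646702), np.float64(215.7980281786588))
18.15 [0.5240114  0.0039216  0.15042002]
w18 dot px [27.13903743 23.44385027] [  0   0  70  50 561] ray@plane [0.66285645 0.11953404 0.11552424] depth [0.70418651 0.19544422 0.00814045] h -0.05984045935989555Traceback (most recent call last):
  File "<string>", line 3, in <module>
    find('s17',(330,400,200,250))
    ~~~~^^^^^^^^^^^^^^^^^^^^^^^^^
  File "dot.py", line 10, in find
    n,l,st,ce=cv2.connectedComponentsWithStats(m); i=1+np.argmax(st[1:,4]); u,v=ce[i]
                                                       ~~~~~~~~~^^^^^^^^^^
    return _wrapfunc(a, 'argmax', axis=axis, out=out, **kwds)
    return bound(*args, **kwds)
ValueError: attempt to get argmax of an empty sequence
```

View pics/k17.png

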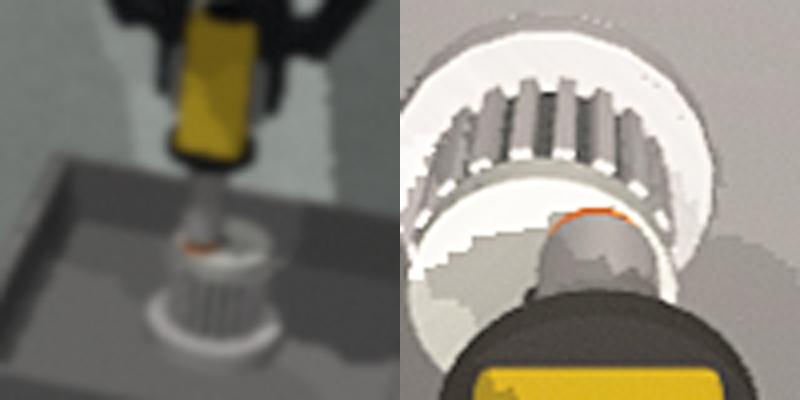

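Run:
```python
from dot import *
F=[];P=[]
for i in range(12):
    camera('top');o=get_obs();F.append(o['ft_force']);P.append(o['position'])
print(o['clock'],np.mean(F,0),np.std(F,0),np.mean(P,0),np.std(P,0))
w=load('w17');C=cloud(w);v,u=np.mgrid[:480,:640]
m=(u>277)&(u<302)&(v>212)&(v<240);Q=C[m]
for _ in range(4):
    c=np.median(Q,0) if _==0 else Q.mean(0);n=np.linalg.svd(Q-c,full_matrices=False)[2][2];n*=np.sign(n[2]);r=(Q-c)@n;Q=Q[abs(r)<.0015]
print(len(Q),c,n,np.arccos(n@nt),(c-fc)@nt)
# plain pinion
t=load('t15') ; 
p,d,ci=snap('top','t19');C=cloud(load('t19'));m=(u>178)&(u<210)&(v>292)&(v<320)&(C[...,2]>.045)&(C[...,2]<.065);print('plain',C[m].mean(0))
```

```text
18.9 [0.10811544 0.47653888 0.90170961] [0.54991887 0.46628751 0.40694336] [0.52398608 0.00386809 0.15036074] [1.61821731e-05 1.58392376e-05 1.62409772e-05]
138 [0.54735497 0.01963342 0.08898757] [0.23901619 0.96159534 0.13492834] 1.470236434629907 0.05289464651210412
plain [0.46504703 0.31675734 0.05548273]
```

Run:
```python
from dot import *
w=load('w18');C=cloud(w);h=(C-fc)@nt
v,u=np.mgrid[:480,:640]
m=(u>272)&(u<338)&(v>195)&(v<245)&(abs(h-.0515)<.003)
Q=C[m];c=Q.mean(0)
for _ in range(3):
    c=Q.mean(0);n=np.linalg.svd(Q-c,full_matrices=False)[2][2];n*=np.sign(n[2]);r=(Q-c)@n;Q=Q[abs(r)<.0015]
print(len(Q),c,n,np.arccos(n@nt),np.median(h[m]))
```

```text
1276 [0.54881267 0.0159608  0.08723969] [-0.25593002  0.0307394   0.96620646] 0.0033502315289729813 0.05070932786981986
```

```bash
python3 -c "
from workcell import *
print(hand_in()); o=get_obs(); print(o['clock'],o['ft_force'],o['grip_width'])"
```

```text
the job is handed in; nothing more can be done
None
the job is handed in; nothing more can be done
```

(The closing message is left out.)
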